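# Measure the core mounts and cross-stack them to dry

### The arm

A 6-joint arm with a two-finger parallel gripper is mounted at the origin on the work surface. World frame = base frame: x ahead of the robot, y to its left, z up, the work surface at z = 0. Lengths are in mm, angles in rad, forces in N, time in s.
With the tool pointing down it reaches from about 350 to 775 mm from the base axis. Payload 7.3 kg.
Tool frame: the origin (TCP) lies on the centre line of the jaws, within the pads' length; the fingertips stand 17 mm ahead of it and the grasp point (between the pads) lies 2 mm behind it; z points along the fingers, y is the line along which they close (so a half turn about z gives the same grasp; the last joint's range is limited). The gripper opens to 92 mm and grips with 3 to 60 N. Pads are 19 mm wide; open, the fingers measure 130 mm over their backs; the gripper's body (75 mm by 190 mm) begins 47 mm behind the grasp point.
Start: joints at [1.057, 0.342, 1.524, -0, 1.275, -0.146], TCP at [188.757, 489.912, 243.741] pointing down, gripper open.
Joint ranges: [-2.53, 2.53], [-0.77, 2.02], [0.04, 2.7], [-1, 4.14], [0.28, 2.66], [-3.11, 3.11]. Speed limits (rad/s): [2.57, 2.57, 3.14, 3.14, 3.14, 3.14].

### API

Orientations are given as [roll, pitch, yaw] about the fixed x, y, z axes, in that order (R = Rz(yaw) Ry(pitch) Rx(roll)).
In Python, from plant import bot gives the robot as it stands. The module is installed in compiled form; this text tells all that it offers.
- The arm moves only by the shell command python3 -m pendant 'ROWS'. ROWS is JSON, a list of rows, each a list of 3 entries, a list of its own where there are three numbers: the shift along the world's x, y, z as a fraction of full scale, then the turn, a rotation vector about the world's x, y, z as a fraction of full scale, then the opening, from -1 (shut) to 1 (fully open), so that 0 is half open. In form: [[[tx, ty, tz], [rx, ry, rz], claw], ...]. A call has exactly 10 rows; each row shifts and turns the commanded pose from where the row before left it; what a row does not reach is not made up. Full scale, the value 1, is 30 mm for a shift and 0.12 rad for a turn. A row lasts 1/12 s, in which the tool goes at most 41.7 mm and 7.16 degrees, less where a joint would pass 70% of its speed; a pose out of reach is approached as far as the arm can. A call with a number of a shift or a turn outside -1 to 1 is refused whole. A call with a gripper value outside its range is refused whole. The fingers move at their own pace and stop on an object; the grip force is fixed at half the most. Time passes only in rows, so rows that do not move let the fingers close, or fill a call up. It gives the time, the measured TCP pose, the force, the opening and the grip force at its end, in the units of the state.
- bot.get_obs(): the state, without advancing time (a new reading comes with each control period).
- bot.capture(name): name is "side" or "top" or "wrist"; returns the picture (384x512x3 uint8, blue, green, red); there is no depth.
- bot.camera_params(name): a dict with "fovy" (degrees; the focal length in pixels is half the picture's height over the tangent of half this angle, whatever the lens; pixels are square), "cx", "cy" (the principal point, pixels), "camera_from_world" (4x4, takes a point from world to camera coordinates). Camera axes: x right, y down, z forward; pixel columns grow to the right and rows downward; lengths in mm; the calibration is good to about 2 mm. A picture is of the moment at which its call begins: read the wrist's pose just before it. camera_params takes no time and is no camera call; for the wrist camera it gives the pose at the moment of the call.
- bot.close_job(): hands the job in; it is judged then, once.
The state is a dict: "time": time; "joint_positions": joint angles; "dq": joint speeds; "tau": joint torques, N m; "tool_pos": TCP position; "tcp_rot": TCP orientation; "contact_force": force on the tool from outside, world axes, zero at the start; "moment": the same for the moment, N m; "grip_width": finger opening in mm; "finger_force": force on a finger pad.
Only numpy, scipy, OpenCV 4.12 (cv2) and the standard library are available. Lean on these libraries where they do the work, as an engineer would, in place of code of your own. Each camera call takes 0.05 s, during which the arm holds its last target. There are 200 camera calls.

### The job

Work through the glued core mounts on the bench one at a time, longest first: push each one flush against both fences of the measuring board, let go and leave it lying still for about a second so that it can be read, then lift it off and lay it on the drying rack before you start the next. Build the drying stack with two mounts to a layer and every layer square across the one below: the first two across both bearers and as far apart as the bearers are, the rest straight above the bearers, each centred on the rack. Leave the mouse, the hygrometer and the beaker where they are.

Things in the scene. Friction and masses are not known exactly. Their poses are not given: they have to be found in the camera images.
- gauge: measuring board, fixed: white plate 260 mm (its x) by 130 mm (y), 12 mm thick, origin at the centre of its underside; at the left or the right place. On it two dark steel fences 12 mm thick, 9 mm high above the plate: the long fence along x at the +y side, inner face at y = +35 mm; the end stop across the +x end, inner face at x = +105 mm, from y = -43 to +47 mm. Scale ticks near the -y edge
- gauge_corner (a point): where the inner faces of the two fences meet, level with the plate's top (12 mm above the bench); a squared mount touches both faces and reaches from here towards the board's -x and -y
- gauge_gap (a point): middle of the 70 mm finger gap that splits the long fence: the fence runs from x = +105 to +80 mm and from +10 to -75 mm in the board's frame; this point is at x = +45, y = +41 mm, on the plate's top. In the gap a finger can reach behind a squared mount
- rack: drying rack, fixed: grey plate 230 mm (its x) by 150 mm (y), 12 mm thick, origin at the centre of its underside; at the other of the two places. It carries two aluminium bearers along its x, each 210 mm long, 20 mm wide, 18 mm high (tops 30 mm above the bench), centre lines at y = +50 and -50 mm. Every mount is centred lengthwise on the rack
- rack_layer1 (a point): on the rack's middle at the level of the bearers' tops: here lies the first layer, two mounts along the rack's y across both bearers, their centre lines at x = +50 and -50 mm in the rack's frame
- rack_layer2 (a point): 14 mm above rack_layer1: the underside of the second layer, two mounts along the rack's x straight above the bearers, their centre lines at y = +50 and -50 mm in the rack's frame
- mount1: core mount: a pale birch slat 186 mm long (its x), 26 mm wide (y) and 14 mm high (z), the longest of the five, about 47 g, origin at its very centre, a 5 mm wide core of other wood let in flush along the middle of its top. Loose on the bench; may be absent
- mount2: core mount: a pale birch slat 171 mm long (its x), 26 mm wide (y) and 14 mm high (z), second longest of the five, about 44 g, origin at its very centre, a 5 mm wide core of other wood let in flush along the middle of its top. Loose on the bench; may be absent
- mount3: core mount: a pale birch slat 156 mm long (its x), 26 mm wide (y) and 14 mm high (z), third longest of the five, about 40 g, origin at its very centre, a 5 mm wide core of other wood let in flush along the middle of its top. Loose on the bench; may be absent
- mount4: core mount: a pale birch slat 141 mm long (its x), 26 mm wide (y) and 14 mm high (z), fourth longest of the five, about 36 g, origin at its very centre, a 5 mm wide core of other wood let in flush along the middle of its top. Loose on the bench; may be absent
- mount5: core mount: a pale birch slat 126 mm long (its x), 26 mm wide (y) and 14 mm high (z), the shortest of the five, about 32 g, origin at its very centre, a 5 mm wide core of other wood let in flush along the middle of its top. Loose on the bench; may be absent
- mouse: black computer mouse, 105 by 60 mm, 34 mm high, origin under its centre; not part of the job
- hygrometer: white digital thermo-hygrometer standing on the bench, 85 mm wide, 30 mm deep, 70 mm high, origin under its centre; not part of the job
- beaker: empty glass beaker, 84 mm across, 95 mm high, origin under its centre; not part of the job
There are look-alikes about, which are no part of the job. What is shaped like the mount3 but red is not meant. What is shaped like the mount5 but turquoise is not meant.

How it is judged:
By the outcome, as a careful person would: the job done as asked, in the order asked, and still so for the second after the job is handed in, with the robot touching nothing.
Of mount1, mount2, mount3, mount4, mount5 only 3 to 4 are there at a start; the rules pass over those that are not, and their reading is None.
At some moment in a run one of mount1, mount2, mount3, mount4, mount5 may be knocked a few centimetres aside while the robot is not near it.
Once in a run the grip may slacken for a moment while it holds something.
It also fails if it takes over 210 s, if anything falls off the work surface, if the arm or the gripper's body presses on something with over 40 N, if the wrist force passes 120 N, or if a joint passes its speed limit or range.

## Working session

There is one attempt and no reset: what is moved stays moved. The work goes in short steps, Python scripts to look and compute and a shell command to move; the robot and the scene stay as the last step left them, time stands still between calls to the robot, and variables do not carry over. Pictures are saved under pics/ and viewed, at most 14 in all, crops included, and the job is handed in when it is done.

```bash
mkdir -p pics; ls; cat > h.py <<'E'
import numpy as np, cv2
from plant import bot
def cap(n,f=None):
    p=bot.camera_params(n); im=bot.capture(n)
    if f: cv2.imwrite('pics/'+f,im)
    return im,p
def ray(p,u,v,z,h=384):
    f=h/2/np.tan(np.radians(p['fovy'])/2); T=np.array(p['camera_from_world']); R=T[:3,:3]; c=-R.T@T[:3,3]
    d=R.T@np.array([(u-p['cx'])/f,(v-p['cy'])/f,1]); return (c+d*(z-c[2])/d[2])[:2]
def proj(p,X,h=384):
    f=h/2/np.tan(np.radians(p['fovy'])/2); T=np.array(p['camera_from_world']); x=T[:3,:3]@np.array(X)+T[:3,3]
    return np.array([p['cx']+f*x[0]/x[2],p['cy']+f*x[1]/x[2]])
E
python3 - <<'E'
from h import *
for n in('top','side'):
    im,p=cap(n,n+'0.png'); print(n,p)
cv2.imwrite('pics/both0.png',np.vstack([cv2.resize(cv2.imread('pics/top0.png'),(400,300)),cv2.resize(cv2.imread('pics/side0.png'),(400,300))]))
print(bot.get_obs())
E
```

```text
pics
top {'fovy': 48.65051268453893, 'cx': 253.71435293559233, 'cy': 193.6915805992347, 'camera_from_world': array([[-1.82349060e-02, -9.99800654e-01,  8.13263917e-03,
         2.74335703e+01],
       [-9.95538344e-01,  1.74028034e-02, -9.27391406e-02,
         5.44334212e+02],
       [ 9.25791227e-02, -9.78744365e-03, -9.95657226e-01,
         1.41613480e+03],
       [ 0.00000000e+00,  0.00000000e+00,  0.00000000e+00,
         1.00000000e+00]])}
side {'fovy': 45.92994972865629, 'cx': 253.47834505257728, 'cy': 191.0127151442772, 'camera_from_world': array([[ 7.06069045e-01, -7.07914288e-01,  1.79962427e-02,
        -3.67288170e+02],
       [-4.37855866e-01, -4.56405573e-01, -7.74581302e-01,
         2.93127955e+02],
       [ 5.56550756e-01,  5.39028120e-01, -6.32218270e-01,
         1.27298694e+03],
       [ 0.00000000e+00,  0.00000000e+00,  0.00000000e+00,
         1.00000000e+00]])}
{'time': 0.1, 'joint_positions': array([ 1.05700914e+00,  3.42629189e-01,  1.52496949e+00,  1.94596377e-06,
        1.27538797e+00, -1.46002236e-01]), 'dq': array([-0.00016002, -0.0020737 , -0.00323385,  0.0004053 , -0.00265223,
        0.00047431]), 'tau': array([ 1.95946763e-03, -4.32006204e+01, -2.44694781e+01,  7.19944225e-02,
        5.24846662e-02, -8.81816459e-05]), 'tool_pos': array([188.56503694, 489.5832152 , 243.11007358]), 'tcp_rot': array([-3.14021377e+00, -2.04644435e-04,  2.77380700e+00]), 'contact_force': array([-0.07013373,  0.82614879,  0.11070413]), 'moment': array([0.01773604, 0.04856453, 0.01289042]), 'finger_force': 0.0, 'grip_width': 91.4847501546658}
```

View pics/top0.png

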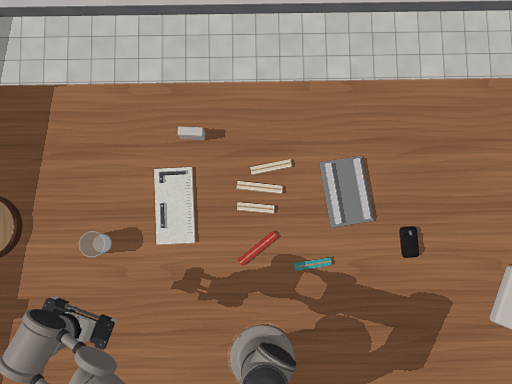

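View pics/side0.png

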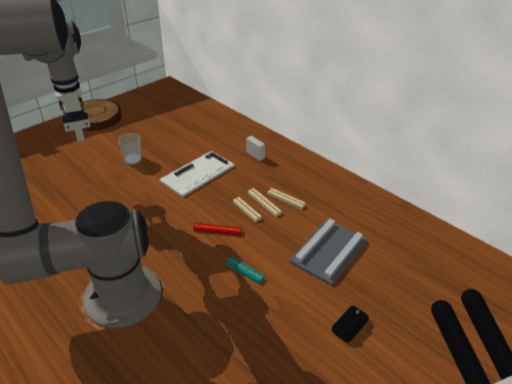

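Top view: three pale slats at (271,167), (259,187) and (256,208). The look-alikes are the red one at (258,248) and the turquoise one at (313,264). The board is at (175,206) with its end stop up at (172,174), and the rack is at (347,191). I can't yet rule out a fourth slat hidden behind the arm.

```bash
cat >> h.py <<'E'
def slats(im,p,z=14,amin=80,mx=None):
    hsv=cv2.cvtColor(im,cv2.COLOR_BGR2HSV)
    m=((hsv[...,2]>150)&(hsv[...,1]>25)&(hsv[...,1]<125)&(hsv[...,0]<35)).astype(np.uint8)*255
    if mx is not None: m&=mx
    m=cv2.morphologyEx(m,cv2.MORPH_CLOSE,np.ones((5,5)))
    out=[]
    for c in cv2.findContours(m,cv2.RETR_EXTERNAL,cv2.CHAIN_APPROX_NONE)[0]:
        if cv2.contourArea(c)<amin: continue
        w=np.array([ray(p,u,v,z) for u,v in c[:,0]],np.float32)
        (x,y),(a,b),t=cv2.minAreaRect(w)
        if a<b: a,b,t=b,a,t-90
        t=(t+90)%180-90
        out.append((round(float(x),1),round(float(y),1),round(float(a),1),round(float(b),1),round(float(t),1),c[:,0].mean(0).round().astype(int).tolist()))
    return out
E
python3 - <<'E'
from h import *
im=cv2.imread('pics/top0.png');p=bot.camera_params('top')
for s in slats(im,p): print(s)
hsv=cv2.cvtColor(im,cv2.COLOR_BGR2HSV)
print('px',hsv[187,259],hsv[208,180],hsv[190,345],hsv[190,335],hsv[200,300])
def quad(m,z):
    for c in cv2.findContours(cv2.morphologyEx(m.astype(np.uint8)*255,cv2.MORPH_CLOSE,np.ones((9,9))),cv2.RETR_EXTERNAL,cv2.CHAIN_APPROX_NONE)[0]:
        if cv2.contourArea(c)<500: continue
        w=np.array([ray(p,u,v,z) for u,v in c[:,0]],np.float32); print(c[:,0].mean(0).round(),cv2.minAreaRect(w), cv2.boxPoints(cv2.minAreaRect(w)).round().tolist())
roi=np.zeros(im.shape[:2],bool); roi[145:260,140:205]=1
quad(roi&(hsv[...,2]>140)&(hsv[...,1]<60),12)
roi[:]=0; roi[145:260,312:385]=1
quad(roi&(hsv[...,1]<90),12)
for s in slats(*cap('wrist','w0.png'),amin=200): print(s)
E
```

```text
(498.7, 14.1, 125.0, 27.5, 83.8, [255, 207])
(569.0, -0.7, 156.7, 27.7, 82.9, [259, 187])
(639.8, -42.0, 142.2, 26.5, -79.0, [270, 166])
px [ 16  89 175] [ 18  13 199] [ 90   4 119] [170   4 211] [ 11 131 132]
[174. 205.] ((511.4837646484375, 290.52288818359375), (260.16632080078125, 130.9025421142578), 2.089486598968506) [[379.0, 351.0], [384.0, 220.0], [644.0, 230.0], [639.0, 361.0]]
[346. 191.] ((549.4385986328125, -299.60589599609375), (229.7325439453125, 151.56321716308594), 8.153127670288086) [[425.0, -241.0], [446.0, -391.0], [674.0, -358.0], [652.0, -208.0]]
(463.5, 526.2, 90.3, 62.0, 65.0, [338, 316])
(377.3, 310.3, 153.2, 70.6, 64.3, [197, 311])
(282.1, 206.0, 90.2, 32.8, -34.3, [103, 286])
```

View pics/w0.png

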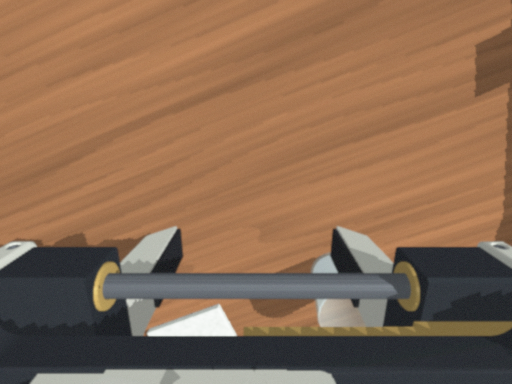

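Choice: the pale birch slats measure 157 (mount3, pixel 259,187), 142 (mount4, pixel 270,166) and 125 (mount5, pixel 255,207). The red and turquoise pieces are excluded. The wrist view shows only wood and the fingers. I'll move above mount3 and check with a close-up, and look for a slat hidden by the arm.

```bash
python3 -m pendant '[[[0.634,-0.817,-0.15],[0,0,-0.55],1],[[0.634,-0.817,-0.15],[0,0,-0.55],1],[[0.634,-0.817,-0.15],[0,0,-0.55],1],[[0.634,-0.817,-0.15],[0,0,-0.55],1],[[0.634,-0.817,-0.15],[0,0,-0.55],1],[[0.634,-0.817,-0.15],[0,0,-0.55],1],[[0.634,-0.817,-0.15],[0,0,-0.55],1],[[0.634,-0.817,-0.15],[0,0,-0.55],1],[[0.634,-0.817,-0.15],[0,0,-0.55],1],[[0.634,-0.817,-0.15],[0,0,-0.55],1]]' | tail -3
python3 -m pendant '[[[0.634,-0.817,-0.15],[0,0,-0.55],1],[[0.634,-0.817,-0.15],[0,0,-0.55],1],[[0.634,-0.817,-0.15],[0,0,-0.55],1],[[0.634,-0.817,-0.15],[0,0,-0.55],1],[[0.634,-0.817,-0.15],[0,0,-0.55],1],[[0.634,-0.817,-0.15],[0,0,-0.55],1],[[0.634,-0.817,-0.15],[0,0,-0.55],1],[[0.634,-0.817,-0.15],[0,0,-0.55],1],[[0.634,-0.817,-0.15],[0,0,-0.55],1],[[0.634,-0.817,-0.15],[0,0,-0.55],1]]' | tail -3
python3 - <<'E'
from h import *
im,p=cap('top','top1.png'); w,pw=cap('wrist','w1.png')
for s in slats(im,p): print(s)
print()
for s in slats(w,pw,amin=400): print(s)
cv2.imwrite('pics/c1.png',np.hstack([cv2.resize(im,(400,300)),cv2.resize(w,(400,300))]))
E
```

```text
contact_force: [0.6, 0.2, -0.1]
grip_width: 91.9
finger_force: 0.0
contact_force: [0.2, -0.1, -0.4]
grip_width: 91.7
finger_force: 0.0

(645.3, -52.4, 170.8, 67.1, -63.2, [333, 213])
(487.2, -9.8, 185.4, 72.1, 62.1, [171, 187])
(569.0, -0.9, 157.6, 31.8, 82.4, [252, 173])
```

View pics/c1.png

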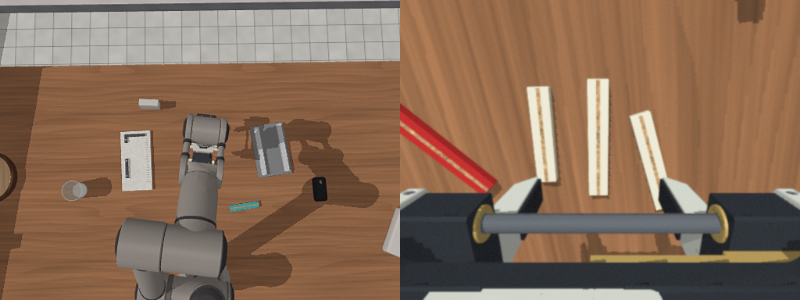

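Left: top view with the spot the arm had hidden now clear, so there is no fourth mount. Right: wrist view with red at the left and three pale slats, mount3 in the middle at (598,137). mount3 is confirmed.

```bash
cat >> h.py <<'E'
def to(x,y,z,yaw,n=10):
    o=bot.get_obs(); d=(np.array([x,y,z])-o['tool_pos'])/30; a=(np.radians(yaw)-o['tcp_rot'][2]+np.pi/2)%np.pi-np.pi/2
    print('t',round(o['time'],1),'pos',o['tool_pos'].round(1),'rot',np.degrees(o['tcp_rot']).round(2),'F',o['contact_force'].round(1),'w',round(o['grip_width'],1)); print('units',d.round(3),'rz',round(a/0.12,3),'j6',o['joint_positions'][5].round(2))
def board(x,y): c,s=np.cos(np.radians(BY)),np.sin(np.radians(BY)); return BX[0]+c*x-s*y,BX[1]+s*x+c*y
def rack(x,y): c,s=np.cos(np.radians(RY)),np.sin(np.radians(RY)); return RX[0]+c*x-s*y,RX[1]+s*x+c*y
BX=(511.5,290.5);BY=2.1;RX=(549.4,-299.6);RY=8.15
E
python3 -c "
from h import *
to(569,-.9,20,82.6)"
```

```text
t 1.9 pos [571.   -3.9 152.5] rot [1.7998e+02 6.0000e-02 8.2980e+01] F [ 0.5  0.6 -0. ] w 91.7
units [-0.067  0.099 -4.417] rz -0.055 j6 -0.02
```

```bash
python3 -m pendant '[[[-0.067,0.1,0],[0,0,-0.05],-0.04],[[0,0,-0.45],[0,0,0],-0.04],[[0,0,-0.6],[0,0,0],-0.04],[[0,0,-0.6],[0,0,0],-0.04],[[0,0,-0.6],[0,0,0],-0.04],[[0,0,-0.6],[0,0,0],-0.04],[[0,0,-0.6],[0,0,0],-0.04],[[0,0,-0.6],[0,0,0],-0.04],[[0,0,-0.35],[0,0,0],-0.04],[[0,0,0],[0,0,0],-0.04]]' 
python3 -m pendant '[[[0,0,0],[0,0,0],-1],[[0,0,0],[0,0,0],-1],[[0,0,0],[0,0,0],-1],[[0,0,0],[0,0,0],-1],[[0,0,0],[0,0,0],-1],[[0,0,0],[0,0,0],-1],[[0,0,0],[0,0,0],-1],[[0,0,0],[0,0,0],-1],[[0,0,0],[0,0,0],-1],[[0,0,0.3],[0,0,0],-1]]' 
python3 -c "
from h import *
x,y=board(22,14); print(x,y)
to(x,y,70,182.1)"
```

```text
time: 2.75
tool_pos: [565.0, 4.1, 19.9]
tcp_rot: [-3.137, -0.0, 1.449]
contact_force: [-0.1, -0.3, 0.1]
grip_width: 44.6
finger_force: 0.0
time: 3.58
tool_pos: [566.4, 2.8, 30.3]
tcp_rot: [-3.14, -0.0, 1.448]
contact_force: [0.0, 0.9, -0.2]
grip_width: 25.3
finger_force: 30.0
532.9722127412386 305.2967591044454
t 3.6 pos [566.4   2.8  30.3] rot [-179.9    -0.     82.95] F [ 0.   0.9 -0.2] w 25.3
units [-1.114 10.085  1.325] rz -11.759 j6 -0.01
```

```bash
python3 -m pendant '[[[0,0,0.5],[0,0,0],-1],[[0,0,0.5],[0,0,-0.4],-1],[[-0.074,0.723,0.5],[0,0,-0.85],-1],[[-0.074,0.723,0.5],[0,0,-0.85],-1],[[-0.074,0.723,0],[0,0,-0.85],-1],[[-0.074,0.723,0],[0,0,-0.85],-1],[[-0.074,0.723,0],[0,0,-0.85],-1],[[-0.074,0.723,0],[0,0,-0.85],-1],[[-0.074,0.723,0],[0,0,-0.85],-1],[[-0.074,0.723,0],[0,0,-0.85],-1]]' | head -2
python3 -m pendant '[[[-0.074,0.723,0],[0,0,-0.85],-1],[[-0.074,0.723,0],[0,0,-0.85],-1],[[-0.074,0.723,0],[0,0,-0.85],-1],[[-0.074,0.723,0],[0,0,-0.85],-1],[[-0.074,0.723,0],[0,0,-0.85],-1],[[-0.074,0.723,0],[0,0,-0.30],-1],[[0,0,0],[0,0,0],-1],[[0,0,0],[0,0,0],-1],[[0,0,0],[0,0,0],-1],[[0,0,0],[0,0,0],-1]]' 
python3 - <<'E'
from h import *
x,y=board(24.7,15); print(x,y)
to(x,y,33.5,2.1)
im,p=cap('wrist','w2.png')
for b in [(105,35,12),(105,35,21),(10,35,21),(80,35,21),(130,65,12),(130,-65,12),(-130,-65,12)]:
    q=proj(p,[*board(b[0],b[1]),b[2]]); cv2.circle(im,tuple(int(round(v)) for v in q),3,(0,0,255),1)
cv2.imwrite('pics/w2m.png',im)
E
```

```text
time: 4.42
tool_pos: [549.1, 177.1, 91.4]
time: 5.25
tool_pos: [536.2, 305.4, 90.9]
tcp_rot: [3.141, 0.0, 0.037]
contact_force: [1.2, -0.3, -0.4]
grip_width: 25.6
finger_force: 30.0
535.6337556957345 306.3950255117318
t 5.2 pos [536.2 305.4  90.9] rot [1.7997e+02 1.0000e-02 2.1400e+00] F [ 1.2 -0.3 -0.4] w 25.6
units [-0.019  0.034 -1.913] rz -0.006 j6 1.93
```

View pics/w2m.png

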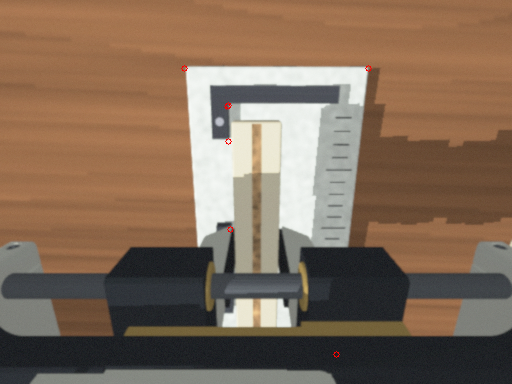

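Wrist view: the projected board corners land on (184,68) and (368,68), and the fence corner on (228,105), so the board pose is right. Lowering, releasing and pushing towards the long fence.

```bash
python3 -m pendant '[[[0,0,-0.5],[0,0,0],-1],[[0,0,-0.5],[0,0,0],-1],[[0,0,-0.5],[0,0,0],-1],[[0,0,-0.3],[0,0,0],-1],[[0,0,-0.12],[0,0,0],-1],[[0,0,0],[0,0,0],-1],[[0,0,0],[0,0,0],-0.04],[[0,0,0],[0,0,0],-0.04],[[0,0,0],[0,0,0],-0.04],[[0,0,0],[0,0,0],-0.04]]' 
python3 -m pendant '[[[0,0.06,0],[0,0,0],-0.04],[[0,0.06,0],[0,0,0],-0.04],[[0,0.06,0],[0,0,0],-0.04],[[0,0.06,0],[0,0,0],-0.04],[[0,0.06,0],[0,0,0],-0.04],[[0,0.06,0],[0,0,0],-0.04],[[0,0.05,0],[0,0,0],-0.04],[[0,0.05,0],[0,0,0],-0.04],[[0,0.05,0],[0,0,0],-0.04],[[0,0,0],[0,0,0],-0.04]]' 
python3 -m pendant '[[[0,0.03,0],[0,0,0],-0.04],[[0,0.02,0],[0,0,0],-0.04],[[0,0.02,0],[0,0,0],-0.04],[[0,0,0],[0,0,0],-0.04],[[0,0,0],[0,0,0],-0.04],[[0,0,0],[0,0,0],-0.04],[[0,0,0],[0,0,0],-0.04],[[0,0,0],[0,0,0],-0.04],[[0,0,0],[0,0,0],-0.04],[[0,0,0],[0,0,0],-0.04]]'

```

```text
time: 6.13
tool_pos: [536.2, 306.2, 33.1]
tcp_rot: [3.142, -0.0, 0.038]
contact_force: [-0.1, -0.3, -0.1]
grip_width: 43.1
finger_force: 0.0
time: 6.97
tool_pos: [536.0, 322.0, 33.1]
tcp_rot: [3.142, -0.0, 0.038]
contact_force: [-0.1, -0.2, 0.3]
grip_width: 44.1
finger_force: 0.0
time: 7.8
tool_pos: [536.0, 322.2, 33.0]
tcp_rot: [3.139, 0.001, 0.038]
contact_force: [-0.6, -6.1, 1.7]
grip_width: 44.2
finger_force: 3.4
```

```bash
python3 -m pendant '[[[0,-0.175,0],[0,0,0],-0.04],[[0,-0.175,0],[0,0,0],-0.04],[[0,0,0],[0,0,0],-0.04],[[0,0,0],[0,0,0],-1],[[0,0,0],[0,0,0],-1],[[0,0,0],[0,0,0],-1],[[0,0,0],[0,0,0],-1],[[0,0,0],[0,0,0],-1],[[0,0,0],[0,0,0],-1],[[0,0,0],[0,0,0],-1]]' 
python3 -m pendant '[[[0.04,0.0015,0],[0,0,0],-1],[[0.04,0.0015,0],[0,0,0],-1],[[0.04,0.0015,0],[0,0,0],-1],[[0.04,0.0015,0],[0,0,0],-1],[[0.04,0.0015,0],[0,0,0],-1],[[0.03,0.001,0],[0,0,0],-1],[[0,0,0],[0,0,0],-1],[[0,0,0],[0,0,0],-1],[[0,0,0],[0,0,0],-1],[[0,0,0],[0,0,0],-1]]' 

```

```text
time: 8.63
tool_pos: [536.1, 313.0, 33.2]
tcp_rot: [3.141, 0.0, 0.038]
contact_force: [0.0, -2.6, 1.4]
grip_width: 26.1
finger_force: 30.0
time: 9.47
tool_pos: [541.8, 313.3, 33.1]
tcp_rot: [3.141, 0.003, 0.038]
contact_force: [-4.4, -3.9, 4.7]
grip_width: 25.1
finger_force: 30.0
```

```bash
python3 -m pendant '[[[0.03,0.001,0],[0,0,0],-1],[[0.02,0,0],[0,0,0],-1],[[0,0,0],[0,0,0],-1],[[0,0,0],[0,0,0],-1],[[-0.03,0,0],[0,0,0],-1],[[0,0,0],[0,0,0],-0.04],[[0,0,0],[0,0,0],-0.04],[[0,0,0],[0,0,0],-0.04],[[0,0,0],[0,0,0],-0.04],[[0,0,0],[0,0,0],-0.04]]' 
python3 -m pendant '[[[0,0,0.4],[0,0,0],-0.04],[[0,0,0.5],[0,0,0],-0.04],[[0,0,0.5],[0,0,0],-0.04],[[0,0,0.5],[0,0,0],-0.04],[[0,0,0],[0,0,0],-0.04],[[0,0,0],[0,0,0],-0.04],[[0,0,0],[0,0,0],-0.04],[[0,0,0],[0,0,0],-0.04],[[0,0,0],[0,0,0],-0.04],[[0,0,0],[0,0,0],-0.04]]' 
python3 - <<'E'
from h import *
im,p=cap('wrist')
cv2.imwrite('pics/w3.png',cv2.resize(im[60:260,160:400],None,fx=2.5,fy=2.5))
E
```

```text
time: 10.3
tool_pos: [543.7, 313.8, 33.1]
tcp_rot: [-3.141, -0.0, 0.038]
contact_force: [-0.6, -0.2, -0.3]
grip_width: 44.1
finger_force: 0.0
time: 11.13
tool_pos: [543.2, 313.4, 89.3]
tcp_rot: [3.141, 0.001, 0.038]
contact_force: [0.4, 0.1, -0.4]
grip_width: 44.3
finger_force: 0.0
```

View pics/w3.png

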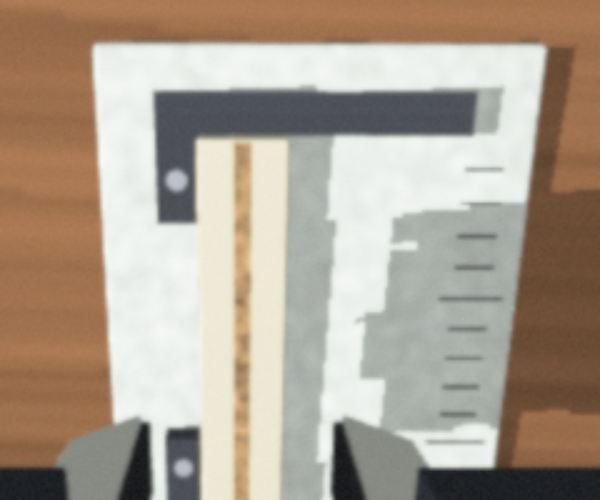

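The crop shows mount3's end against the stop at (245,137) and its side against the fence at (197,180), with no gaps. Next I regrip at its centre and carry it to the rack.

```bash
python3 -m pendant '[[[-0.18,-0.007,0],[0,0,0],-0.04],[[0,0,-0.6],[0,0,0],-0.04],[[0,0,-0.6],[0,0,0],-0.04],[[0,0,-0.5],[0,0,0],-0.04],[[0,0,-0.2],[0,0,0],-0.04],[[0,0,0],[0,0,0],-1],[[0,0,0],[0,0,0],-1],[[0,0,0],[0,0,0],-1],[[0,0,0],[0,0,0],-1],[[0,0,0],[0,0,0],-1]]' 
python3 -m pendant '[[[0,0,0.3],[0,0,0],-1],[[0,0,0.65],[0,0,0],-1],[[0,0,0.65],[0,0,0],-1],[[0,0,0.65],[0,0,0],-1],[[0,0,0.35],[0,0,0],-1],[[0.085,-0.841,0],[0,0,-0.508],-1],[[0.085,-0.841,0],[0,0,-0.508],-1],[[0.085,-0.841,0],[0,0,-0.508],-1],[[0.085,-0.841,0],[0,0,-0.508],-1],[[0.085,-0.841,0],[0,0,-0.508],-1]]'
python3 -m pendant '[[[0.085,-0.841,0],[0,0,-0.508],-1],[[0.085,-0.841,0],[0,0,-0.508],-1],[[0.085,-0.841,0],[0,0,-0.508],-1],[[0.085,-0.841,0],[0,0,-0.508],-1],[[0.085,-0.841,0],[0,0,-0.508],-1],[[0.085,-0.841,0],[0,0,-0.508],-1],[[0.085,-0.841,0],[0,0,-0.508],-1],[[0.085,-0.841,0],[0,0,-0.508],-1],[[0.085,-0.841,0],[0,0,-0.508],-1],[[0.085,-0.841,0],[0,0,-0.508],-1]]'
python3 -m pendant '[[[0.085,-0.841,0],[0,0,-0.508],-1],[[0.085,-0.841,0],[0,0,-0.508],-1],[[0.085,-0.841,0],[0,0,-0.508],-1],[[0.085,-0.841,0],[0,0,-0.508],-1],[[0.085,-0.841,0],[0,0,-0.508],-1],[[0.085,-0.841,0],[0,0,-0.508],-1],[[0.085,-0.841,0],[0,0,-0.508],-1],[[0.085,-0.841,0],[0,0,-0.508],-1],[[0.085,-0.841,0],[0,0,-0.508],-1],[[0,0,0],[0,0,0],-1]]' | tail -2
python3 -m pendant '[[[0,0,0],[0,0,0],-1],[[0,0,0],[0,0,0],-1],[[0,0,0],[0,0,0],-1],[[0,0,0],[0,0,0],-1],[[0,0,0],[0,0,0],-1],[[0,0,0],[0,0,0],-1],[[0,0,0],[0,0,0],-1],[[0,0,0],[0,0,0],-1],[[0,0,0],[0,0,0],-1],[[0,0,0],[0,0,0],-1]]' | tail -2
python3 - <<'E'
from h import *
x,y=rack(50,0); print(x,y)
to(x,y,51.5,98.15)
im,p=cap('wrist','w4.png')
for a in (115,-115):
  for b in (75,-75):
    q=proj(p,[*rack(a,b),12]); cv2.circle(im,tuple(int(round(v)) for v in q),3,(0,0,255),1)
for a in (105,-105):
  for b in (60,40,-40,-60):
    q=proj(p,[*rack(a,b),30]); cv2.circle(im,tuple(int(round(v)) for v in q),3,(0,255,0),1)
t,pt=cap('top')
cv2.imwrite('pics/w4m.png',np.hstack([im[:, :],t[120:290,190:400].repeat(2,0).repeat(2,1)[:384,:280]]))
for s in slats(t,pt): print(s)
for s in slats(im,p,z=58,amin=500): print('w',s)
E
```

```text
time: 12.02
tool_pos: [538.8, 313.2, 34.3]
tcp_rot: [3.142, -0.002, 0.038]
contact_force: [0.4, -3.2, 2.9]
grip_width: 25.6
finger_force: 30.0
time: 12.85
tool_pos: [550.8, 186.4, 111.5]
tcp_rot: [-3.141, -0.0, -0.27]
contact_force: [0.8, 0.1, 0.3]
grip_width: 25.2
finger_force: 30.0
time: 13.68
tool_pos: [576.5, -66.2, 111.5]
tcp_rot: [-3.141, -0.0, -0.88]
contact_force: [0.7, -0.6, 0.0]
grip_width: 25.6
finger_force: 30.0
grip_width: 25.5
finger_force: 30.0
grip_width: 25.2
finger_force: 30.0
598.8950160619125 -292.5117431599147
t 15.3 pos [ 599.4 -292.2  111.2] rot [180.     0.   -81.66] F [ 0.5 -0.2 -0.3] w 25.2
units [-0.016 -0.011 -1.989] rz -0.028 j6 2.43Traceback (most recent call last):
  File "<stdin>", line 12, in <module>
    return _nx.concatenate(arrs, 1, dtype=dtype, casting=casting)
           ~~~~~~~~~~~~~~~^^^^^^^^^^^^^^^^^^^^^^^^^^^^^^^^^^^^^^^
ValueError: all the input array dimensions except for the concatenation axis must match exactly, but along dimension 0, the array at index 0 has size 384 and the array at index 1 has size 340
```

```bash
cat > rv.py <<'E'
from h import *
import sys
def rackview(f):
    im,p=cap('wrist')
    for a in (115,-115):
      for b in (75,-75):
        q=proj(p,[*rack(a,b),12]); cv2.circle(im,tuple(int(round(v)) for v in q),3,(0,0,255),1)
    for a in (105,-105):
      for b in (60,40,-40,-60):
        q=proj(p,[*rack(a,b),30]); cv2.circle(im,tuple(int(round(v)) for v in q),3,(0,255,0),1)
    cv2.imwrite('pics/'+f,im)
E
python3 - <<'E'
from rv import *
rackview('w4m.png')
t,pt=cap('top')
for s in slats(t,pt): print(s)
E
```

```text
(498.7, 14.1, 125.0, 27.5, 83.8, [255, 207])
(602.0, -255.1, 56.0, 28.4, -81.5, [332, 176])
(639.7, -41.9, 142.2, 26.1, -79.2, [270, 166])
```

View pics/w4m.png

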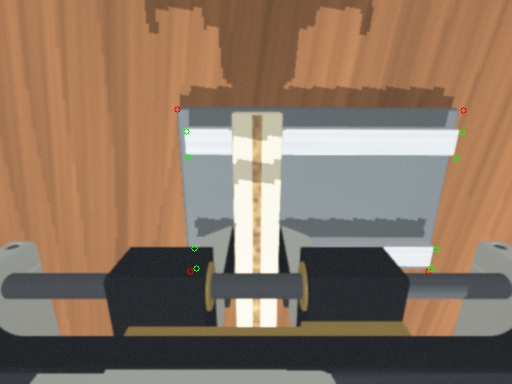

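Wrist view over the rack: projected plate and bearer corners agree with the edges to about 2–3 px (~2 mm). Mount3 hangs square across both bearers. Top view says the other mounts haven't moved. Laying it down.

```bash
python3 -m pendant '[[[-0.016,-0.01,-0.5],[0,0,-0.03],-1],[[0,0,-0.5],[0,0,0],-1],[[0,0,-0.5],[0,0,0],-1],[[0,0,-0.3],[0,0,0],-1],[[0,0,-0.1],[0,0,0],-1],[[0,0,-0.04],[0,0,0],-1],[[0,0,0],[0,0,0],-1],[[0,0,0],[0,0,0],-1],[[0,0,0],[0,0,0],-1],[[0,0,0],[0,0,0],-1]]'
python3 -m pendant '[[[0,0,-0.02],[0,0,0],-1],[[0,0,0],[0,0,0],-0.04],[[0,0,0],[0,0,0],-0.04],[[0,0,0],[0,0,0],-0.04],[[0,0,0],[0,0,0],-0.04],[[0,0,0.2],[0,0,0],-0.04],[[0,0,0.5],[0,0,0],-0.04],[[0,0,0.6],[0,0,0],-0.04],[[0,0,0.6],[0,0,0],-0.04],[[0,0,0],[0,0,0],-0.04]]' 
python3 - <<'E'
from rv import *
to(640,-42,25,101); im,p=cap('wrist','w5.png')
to(640,-42,25,101)
t,pt=cap('top','t5.png')
for s in slats(t,pt): print(s)
for s in slats(t,pt,z=44): print(s)
E
```

```text
time: 16.38
tool_pos: [599.2, -292.7, 53.6]
tcp_rot: [-3.141, -0.001, -1.429]
contact_force: [-0.7, -0.9, -1.4]
grip_width: 25.3
finger_force: 30.0
time: 17.22
tool_pos: [600.8, -293.6, 114.0]
tcp_rot: [-3.136, -0.005, -1.429]
contact_force: [1.0, -1.0, 0.7]
grip_width: 44.2
finger_force: 0.0
t 17.2 pos [ 600.8 -293.6  114. ] rot [-179.68   -0.28  -81.86] F [ 1.  -1.   0.7] w 44.2
units [ 1.307  8.388 -2.966] rz 0.417 j6 2.43
t 17.3 pos [ 600.  -293.2  111.9] rot [-179.79   -0.18  -81.86] F [ 0.2  0.1 -0.2] w 44.0
units [ 1.332  8.373 -2.897] rz 0.416 j6 2.43
(498.7, 14.1, 125.0, 27.5, 83.8, [255, 207])
(594.7, -249.1, 67.1, 27.0, -82.2, [331, 178])
(639.8, -41.9, 142.2, 26.1, -79.2, [270, 166])
(496.9, 14.5, 122.4, 26.9, 83.8, [255, 207])
(590.9, -243.3, 65.7, 26.5, -82.2, [331, 178])
(635.0, -40.4, 139.2, 25.5, -79.2, [270, 166])
```

```bash
python3 -m pendant '[[[0.137,0.837,0],[0,0,0.039],-0.04],[[0.137,0.837,0],[0,0,0.039],-0.04],[[0.137,0.837,0],[0,0,0.039],-0.04],[[0.137,0.837,0],[0,0,0.039],-0.04],[[0.137,0.837,0],[0,0,0.039],-0.04],[[0.137,0.837,0],[0,0,0.039],-0.04],[[0.137,0.837,0],[0,0,0.039],-0.04],[[0.137,0.837,0],[0,0,0.039],-0.04],[[0.137,0.837,0],[0,0,0.039],-0.04],[[0.137,0.837,0],[0,0,0.039],-0.04]]' | head -2
python3 -m pendant '[[[0,0,0],[0,0,0],-0.04],[[0,0,-0.4],[0,0,0],-0.04],[[0,0,-0.6],[0,0,0],-0.04],[[0,0,0],[0,0,0],-0.04],[[0,0,0],[0,0,0],-0.04],[[0,0,0],[0,0,0],-0.04],[[0,0,0],[0,0,0],-0.04],[[0,0,0],[0,0,0],-0.04],[[0,0,0],[0,0,0],-0.04],[[0,0,0],[0,0,0],-0.04]]' | head -2
python3 - <<'E'
from rv import *
im,p=cap('wrist','w6.png')
for s in slats(im,p,amin=500): print(s)
to(640,-42,21,101)
t,pt=cap('top','t5.png')
for s in slats(t,pt)+slats(t,pt,z=44): print(s)
E
```

```text
time: 18.15
tool_pos: [639.3, -40.0, 107.8]
time: 18.98
tool_pos: [640.2, -41.5, 79.9]
(476.0, -36.6, 84.4, 37.8, 0.2, [457, 251])
(635.5, -50.9, 132.3, 62.8, -86.0, [259, 205])
(512.6, -137.5, 74.7, 13.9, 89.5, [468, 114])
t 19.0 pos [640.1 -41.5  79.7] rot [-1.7997e+02 -1.0000e-02 -7.9190e+01] F [-0.4 -0.4 -0.3] w 44.1
units [-0.004 -0.018 -1.958] rz 0.027 j6 2.77
(601.4, -297.3, 157.5, 27.3, -82.2, [345, 176])
(597.4, -290.5, 154.3, 26.8, -82.2, [345, 176])
```

```bash
python3 -m pendant '[[[0,-0.01,-0.6],[0,0,0],-0.04],[[0,0,-0.6],[0,0,0],-0.04],[[0,0,-0.5],[0,0,0],-0.04],[[0,0,-0.23],[0,0,0],-0.04],[[0,0,0],[0,0,0],-0.04],[[0,0,0],[0,0,0],-1],[[0,0,0],[0,0,0],-1],[[0,0,0],[0,0,0],-1],[[0,0,0],[0,0,0],-1],[[0,0,0],[0,0,0],-1]]' 
python3 -m pendant '[[[0,0,0],[0,0,0],-1],[[0,0,0.3],[0,0,0],-1],[[0,0,0.65],[0,0,0],-1],[[0,0,0.65],[0,0,0],-1],[[0,0,0.65],[0,0,0.1],-1],[[-0.24,0.829,0.1],[0,0,0.84],-1],[[-0.24,0.829,0],[0,0,0.84],-1],[[-0.24,0.829,0],[0,0,0.84],-1],[[-0.24,0.829,0],[0,0,0.84],-1],[[-0.24,0.829,0],[0,0,0.84],-1]]' | tail -2
python3 -m pendant '[[[-0.24,0.829,0],[0,0,0.84],-1],[[-0.24,0.829,0],[0,0,0.84],-1],[[-0.24,0.829,0],[0,0,0.84],-1],[[-0.24,0.829,0],[0,0,0.84],-1],[[-0.24,0.829,0],[0,0,0.84],-1],[[-0.24,0.829,0],[0,0,0.84],-1],[[-0.24,0.829,0],[0,0,0.84],-1],[[-0.24,0.829,0],[0,0,0.84],-1],[[-0.24,0.829,0],[0,0,0.8],-1],[[0,0,0],[0,0,0],-1]]' 
python3 -m pendant '[[[0,0,0],[0,0,0],-1],[[0,0,0],[0,0,0],-1],[[0,0,-0.5],[0,0,0],-1],[[0,0,0],[0,0,0],-1],[[0,0,0],[0,0,0],-1],[[0,0,0],[0,0,0],-1],[[0,0,0],[0,0,0],-1],[[0,0,0],[0,0,0],-1],[[0,0,0],[0,0,0],-1],[[0,0,0],[0,0,0],-1]]' 
python3 - <<'E'
from h import *
x,y=board(28.5,15); print(x,y)
to(x,y,34,2.1)
im,p=cap('wrist')
cv2.imwrite('pics/w7.png',cv2.resize(im[40:300,140:400],None,fx=1.5,fy=1.5))
t,pt=cap('top')
for s in slats(t,pt)+slats(t,pt,z=44): print(s)
E
```

```text
time: 19.92
tool_pos: [640.7, -41.8, 22.6]
tcp_rot: [-3.14, -0.001, -1.382]
contact_force: [-0.2, 0.7, 3.4]
grip_width: 25.3
finger_force: 30.0
grip_width: 25.6
finger_force: 30.0
time: 21.58
tool_pos: [537.3, 310.7, 92.3]
tcp_rot: [-3.14, 0.0, 0.045]
contact_force: [-1.5, -0.5, 0.0]
grip_width: 25.2
finger_force: 30.0
time: 22.42
tool_pos: [539.3, 306.5, 77.2]
tcp_rot: [-3.142, -0.0, 0.036]
contact_force: [-0.9, -0.5, -1.0]
grip_width: 25.1
finger_force: 30.0
539.4312035920934 306.5342716048167
t 22.4 pos [539.3 306.5  77.2] rot [-1.80e+02 -2.00e-02  2.07e+00] F [-0.9 -0.5 -1. ] w 25.1
units [ 4.000e-03  1.000e-03 -1.442e+00] rz 0.004 j6 1.93
(498.3, 14.1, 125.0, 28.4, 83.8, [255, 207])
(599.9, -286.6, 184.7, 27.3, -82.2, [342, 176])
(496.5, 14.5, 122.4, 27.8, 83.8, [255, 207])
(596.0, -280.0, 180.9, 26.8, -82.2, [342, 176])
```

View pics/w7.png

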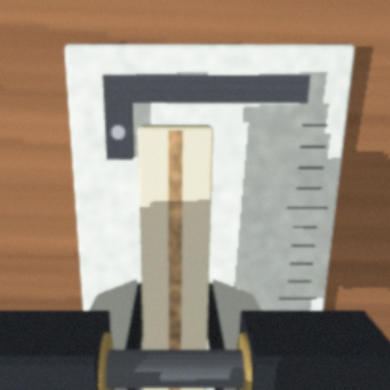

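Mount4 hangs at the board, a few mm short of both fences (its end at (175,126)). Same routine: lower, open, push to the long fence.

```bash
python3 -m pendant '[[[0,0,-0.5],[0,0,0],-1],[[0,0,-0.5],[0,0,0],-1],[[0,0,-0.3],[0,0,0],-1],[[0,0,-0.12],[0,0,0],-1],[[0,0,0],[0,0,0],-1],[[0,0,0],[0,0,0],-1],[[0,0,0],[0,0,0],-0.04],[[0,0,0],[0,0,0],-0.04],[[0,0,0],[0,0,0],-0.04],[[0,0,0],[0,0,0],-0.04]]' | tail -5
python3 -m pendant '[[[0,0.06,0],[0,0,0],-0.04],[[0,0.06,0],[0,0,0],-0.04],[[0,0.06,0],[0,0,0],-0.04],[[0,0.06,0],[0,0,0],-0.04],[[0,0.06,0],[0,0,0],-0.04],[[0,0.06,0],[0,0,0],-0.04],[[0,0.05,0],[0,0,0],-0.04],[[0,0.05,0],[0,0,0],-0.04],[[0,0.05,0],[0,0,0],-0.04],[[0,0,0],[0,0,0],-0.04]]' | tail -5
python3 -m pendant '[[[0,0.03,0],[0,0,0],-0.04],[[0,0.02,0],[0,0,0],-0.04],[[0,0.02,0],[0,0,0],-0.04],[[0,0,0],[0,0,0],-0.04],[[0,0,0],[0,0,0],-0.04],[[0,0,0],[0,0,0],-0.04],[[0,0,0],[0,0,0],-0.04],[[0,0,0],[0,0,0],-0.04],[[0,0,0],[0,0,0],-0.04],[[0,0,0],[0,0,0],-0.04]]'

```

```text
tool_pos: [539.3, 306.5, 34.4]
tcp_rot: [3.142, -0.0, 0.036]
contact_force: [-0.3, 0.8, -0.9]
grip_width: 43.4
finger_force: 0.0
tool_pos: [539.2, 322.1, 34.3]
tcp_rot: [-3.142, -0.0, 0.037]
contact_force: [0.4, 0.4, -0.7]
grip_width: 43.9
finger_force: 0.0
time: 25.02
tool_pos: [539.2, 322.3, 34.3]
tcp_rot: [3.139, 0.001, 0.036]
contact_force: [-0.0, -6.6, 1.1]
grip_width: 44.1
finger_force: 3.4
```

Pressed on the fence at 6.6 N. Now back to centre, close, and push to the end stop.

```bash
python3 -m pendant '[[[0,-0.175,0],[0,0,0],-0.04],[[0,-0.175,0],[0,0,0],-0.04],[[0,0,0],[0,0,0],-0.04],[[0,0,0],[0,0,0],-1],[[0,0,0],[0,0,0],-1],[[0,0,0],[0,0,0],-1],[[0,0,0],[0,0,0],-1],[[0,0,0],[0,0,0],-1],[[0,0,0],[0,0,0],-1],[[0,0,0],[0,0,0],-1]]' | tail -5
python3 -m pendant '[[[0.04,0.0015,0],[0,0,0],-1],[[0.04,0.0015,0],[0,0,0],-1],[[0.04,0.0015,0],[0,0,0],-1],[[0.04,0.0015,0],[0,0,0],-1],[[0.04,0.0015,0],[0,0,0],-1],[[0.03,0.001,0],[0,0,0],-1],[[0,0,0],[0,0,0],-1],[[0,0,0],[0,0,0],-1],[[0,0,0],[0,0,0],-1],[[0,0,0],[0,0,0],-1]]' |tail -5
python3 -m pendant '[[[0.03,0.001,0],[0,0,0],-1],[[0.02,0,0],[0,0,0],-1],[[0,0,0],[0,0,0],-1],[[0,0,0],[0,0,0],-1],[[0,0,0],[0,0,0],-1],[[0,0,0],[0,0,0],-1],[[0,0,0],[0,0,0],-1],[[0,0,0],[0,0,0],-1],[[0,0,0],[0,0,0],-1],[[0,0,0],[0,0,0],-1]]' 

```

```text
tool_pos: [539.2, 313.2, 34.4]
tcp_rot: [3.141, 0.0, 0.036]
contact_force: [-0.1, -3.8, 0.9]
grip_width: 25.7
finger_force: 30.0
tool_pos: [544.8, 313.4, 34.4]
tcp_rot: [3.141, 0.003, 0.036]
contact_force: [-4.8, -3.8, 4.7]
grip_width: 25.6
finger_force: 30.0
time: 27.52
tool_pos: [545.3, 313.4, 34.3]
tcp_rot: [3.14, 0.005, 0.037]
contact_force: [-7.7, -4.1, 7.9]
grip_width: 25.7
finger_force: 30.0
```

```bash
python3 -m pendant '[[[-0.03,0,0],[0,0,0],-1],[[0,0,0],[0,0,0],-0.04],[[0,0,0],[0,0,0],-0.04],[[0,0,0],[0,0,0],-0.04],[[0,0,0],[0,0,0],-0.04],[[0,0,0],[0,0,0],-0.04],[[0,0,0.4],[0,0,0],-0.04],[[0,0,0.5],[0,0,0],-0.04],[[0,0,0.5],[0,0,0],-0.04],[[0,0,0.5],[0,0,0],-0.04]]' | tail -2
python3 -m pendant '[[[0,0,0],[0,0,0],-0.04],[[0,0,0],[0,0,0],-0.04],[[0,0,0],[0,0,0],-0.04],[[0,0,0],[0,0,0],-0.04],[[0,0,0],[0,0,0],-0.04],[[0,0,0],[0,0,0],-0.04],[[0,0,0],[0,0,0],-0.04],[[0,0,0],[0,0,0],-0.04],[[0,0,0],[0,0,0],-0.04],[[0,0,0],[0,0,0],-0.04]]' | head -2
python3 - <<'E'
from h import *
im,p=cap('wrist'); t,pt=cap('top')
a=cv2.resize(im[60:260,160:400],(480,400)); b=cv2.resize(t[145:245,310:385],(300,400))
cv2.imwrite('pics/w8.png',np.hstack([a,b]))
x,y=board(34.5,22); to(x,y,34.5,2.1)
E
```

```text
grip_width: 44.0
finger_force: 0.0
time: 29.18
tool_pos: [546.6, 313.7, 91.3]
t 29.3 pos [546.7 313.7  91.3] rot [180.    -0.     2.08] F [-1.  -0.8 -0.1] w 44.0
units [-0.051  0.002 -1.895] rz 0.002 j6 1.93
```

View pics/w8.png

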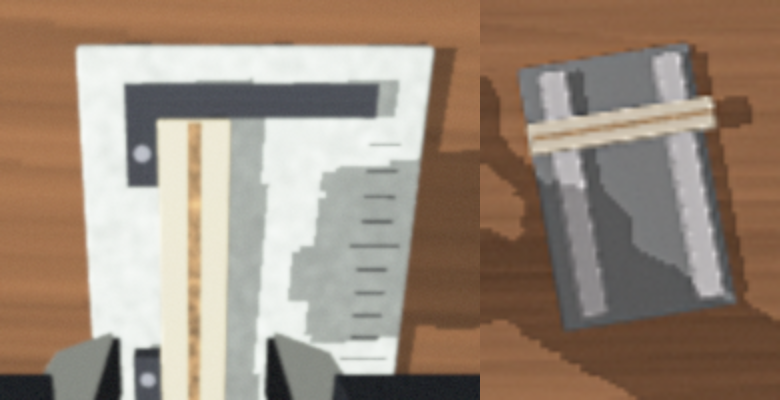

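Left: mount4 flush on both fences. Right: mount3 square across the bearers but possibly a few mm off-centre, so I'll measure the bearers in the first, unshadowed top picture.

```bash
python3 - <<'E'
from h import *
im=cv2.imread('pics/top0.png');p=bot.camera_params('top');hsv=cv2.cvtColor(im,cv2.COLOR_BGR2HSV)
roi=np.zeros(im.shape[:2],bool); roi[145:240,315:380]=1
m=(roi&(hsv[...,2]>165)&(hsv[...,1]<40)).astype(np.uint8)
for c in cv2.findContours(m,cv2.RETR_EXTERNAL,cv2.CHAIN_APPROX_NONE)[0]:
    if cv2.contourArea(c)<60: continue
    for z in (30,): print(z,cv2.minAreaRect(np.array([ray(p,u,v,z) for u,v in c[:,0]],np.float32)))
print([np.round(rack(0,b),1) for b in (50,-50)])
# wrist w4.png unavailable pose; mount3 now
t,pt=cap('top','t9.png'); h2=cv2.cvtColor(t,cv2.COLOR_BGR2HSV)
m=((h2[...,2]>120)&(h2[...,1]>25)&(h2[...,0]<35)&(h2[...,1]<90)); r=np.zeros(m.shape,bool); r[160:192,312:385]=1
for c in cv2.findContours((m&r).astype(np.uint8),cv2.RETR_EXTERNAL,cv2.CHAIN_APPROX_NONE)[0]:
    if cv2.contourArea(c)<60: continue
    print(cv2.minAreaRect(np.array([ray(pt,u,v,44) for u,v in c[:,0]],np.float32)))
print(rack(50,0))
E
```

```text
30 ((543.0278930664062, -249.8641357421875), (207.4746551513672, 19.878292083740234), 8.125054359436035)
30 ((557.7505493164062, -348.64141845703125), (207.821044921875, 20.636329650878906), 7.948427200317383)
[array([ 542.3, -250.1]), array([ 556.5, -349.1])]
((597.4121704101562, -289.97021484375), (32.64353561401367, 160.36996459960938), 5.845874309539795)
(np.float64(598.8950160619125), np.float64(-292.5117431599147))
```

The rack model holds to 1 mm and mount3 is about 2 mm off, which is fine. Regrip mount4 slightly corrected and carry it.

```bash
python3 -m pendant '[[[-0.08,0,-0.1],[0,0,0],-0.04],[[0,0,-0.6],[0,0,0],-0.04],[[0,0,-0.6],[0,0,0],-0.04],[[0,0,-0.4],[0,0,0],-0.04],[[0,0,-0.2],[0,0,0],-0.04],[[0,0,0],[0,0,0],-1],[[0,0,0],[0,0,0],-1],[[0,0,0],[0,0,0],-1],[[0,0,0],[0,0,0],-1],[[0,0,0],[0,0,0],-1]]' 
python3 -m pendant '[[[0,0,0.3],[0,0,0],-1],[[0,0,0.65],[0,0,0],-1],[[0,0,0.65],[0,0,0],-1],[[0,0,0.65],[0,0,0],-1],[[0,0,0.35],[0,0,0],-1],[[-0.076,-0.861,0],[0,0,-0.509],-1],[[-0.076,-0.861,0],[0,0,-0.509],-1],[[-0.076,-0.861,0],[0,0,-0.509],-1],[[-0.076,-0.861,0],[0,0,-0.509],-1],[[-0.076,-0.861,0],[0,0,-0.509],-1]]' | tail -2
python3 -m pendant '[[[-0.076,-0.861,0],[0,0,-0.509],-1],[[-0.076,-0.861,0],[0,0,-0.509],-1],[[-0.076,-0.861,0],[0,0,-0.509],-1],[[-0.076,-0.861,0],[0,0,-0.509],-1],[[-0.076,-0.861,0],[0,0,-0.509],-1],[[-0.076,-0.861,0],[0,0,-0.509],-1],[[-0.076,-0.861,0],[0,0,-0.509],-1],[[-0.076,-0.861,0],[0,0,-0.509],-1],[[-0.076,-0.861,0],[0,0,-0.509],-1],[[-0.076,-0.861,0],[0,0,-0.509],-1]]' | tail -2
python3 -m pendant '[[[-0.076,-0.861,0],[0,0,-0.509],-1],[[-0.076,-0.861,0],[0,0,-0.509],-1],[[-0.076,-0.861,0],[0,0,-0.509],-1],[[-0.076,-0.861,0],[0,0,-0.509],-1],[[-0.076,-0.861,0],[0,0,-0.509],-1],[[-0.076,-0.861,0],[0,0,-0.509],-1],[[-0.076,-0.861,0],[0,0,-0.509],-1],[[-0.076,-0.861,0],[0,0,-0.509],-1],[[-0.076,-0.861,0],[0,0,-0.509],-1],[[0,0,0],[0,0,0],-1]]' | tail -2
python3 -m pendant '[[[0,0,0],[0,0,0],-1],[[0,0,0],[0,0,0],-1],[[0,0,0],[0,0,0],-1],[[0,0,0],[0,0,0],-1],[[0,0,0],[0,0,0],-1],[[0,0,0],[0,0,0],-1],[[0,0,0],[0,0,0],-1],[[0,0,0],[0,0,0],-1],[[0,0,0],[0,0,0],-1],[[0,0,0],[0,0,0],-1]]' | tail -2
sed -i 's/RX=(549.4,-299.6);RY=8.15/RX=(550,-299.4);RY=8.1/' h.py
python3 - <<'E'
from rv import *
x,y=rack(-50,0); print(x,y)
to(x,y,53,98.1)
rackview('w10.png')
E
```

```text
time: 30.17
tool_pos: [544.9, 313.4, 35.3]
tcp_rot: [3.141, -0.001, 0.036]
contact_force: [0.5, -3.6, 2.3]
grip_width: 25.6
finger_force: 30.0
grip_width: 25.8
finger_force: 30.0
grip_width: 25.3
finger_force: 30.0
grip_width: 25.2
finger_force: 30.0
grip_width: 25.6
finger_force: 30.0
500.49881711417214 -306.4450615968791
t 33.5 pos [ 489.6 -306.2  112.3] rot [179.99   0.   -81.9 ] F [ 0.1  0.4 -1. ] w 25.6
units [ 0.364 -0.008 -1.978] rz 0.001 j6 2.31
```

View pics/w10.png

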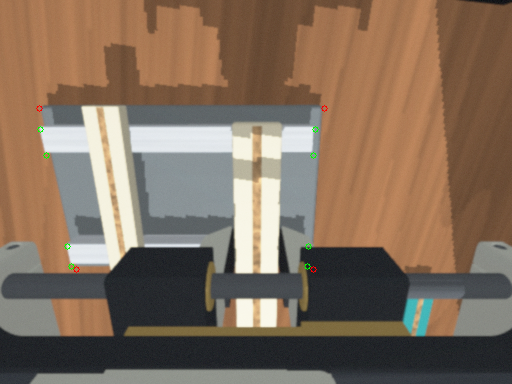

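Mount3 is on the left and mount4 hangs at the middle; the gripper is 11 mm short in x. Correct and lay down.

```bash
python3 -m pendant '[[[0.18,0,0],[0,0,0],-1],[[0.184,-0.008,-0.3],[0,0,0],-1],[[0,0,-0.6],[0,0,0],-1],[[0,0,-0.5],[0,0,0],-1],[[0,0,-0.4],[0,0,0],-1],[[0,0,-0.1],[0,0,0],-1],[[0,0,-0.04],[0,0,0],-1],[[0,0,0],[0,0,0],-1],[[0,0,0],[0,0,0],-1],[[0,0,0],[0,0,0],-1]]'
python3 -m pendant '[[[0,0,-0.02],[0,0,0],-1],[[0,0,0],[0,0,0],-0.04],[[0,0,0],[0,0,0],-0.04],[[0,0,0],[0,0,0],-0.04],[[0,0,0],[0,0,0],-0.04],[[0,0,0.2],[0,0,0],-0.04],[[0,0,0.5],[0,0,0],-0.04],[[0,0,0.6],[0,0,0],-0.04],[[0,0,0.6],[0,0,0],-0.04],[[0,0,0],[0,0,0],-0.04]]' 
python3 - <<'E'
from rv import *
t,pt=cap('top','t11.png')
for s in slats(t,pt): print(s)
to(498.5,14.1,80,83.8)
E
```

```text
time: 34.38
tool_pos: [500.8, -306.7, 54.3]
tcp_rot: [-3.141, -0.001, -1.43]
contact_force: [0.0, 0.1, -1.1]
grip_width: 25.4
finger_force: 30.0
time: 35.22
tool_pos: [502.2, -307.8, 114.6]
tcp_rot: [-3.137, -0.005, -1.429]
contact_force: [-0.4, -0.5, 0.5]
grip_width: 43.7
finger_force: 0.0
(498.7, 14.1, 125.0, 27.5, 83.8, [255, 207])
(497.1, -278.3, 75.8, 26.2, -82.1, [340, 206])
(595.9, -257.8, 84.9, 27.1, -82.0, [334, 178])
t 35.3 pos [ 501.5 -307.3  112.7] rot [-179.83   -0.19  -81.91] F [ 0.1 -0.3 -1.1] w 44.5
units [-0.101 10.712 -1.091] rz -2.079 j6 2.32
```

Mount5 at yaw −96° would put joint 6 out of range, so I'm turning the long way to +83.8°.

```bash
python3 -m pendant '[[[0,0.535,0],[0,0,0.965],-0.04],[[0,0.535,0],[0,0,0.965],-0.04],[[0,0.535,0],[0,0,0.965],-0.04],[[0,0.535,0],[0,0,0.965],-0.04],[[0,0.535,0],[0,0,0.965],-0.04],[[0,0.535,0],[0,0,0.965],-0.04],[[0,0.535,0],[0,0,0.965],-0.04],[[0,0.535,0],[0,0,0.965],-0.04],[[0,0.535,0],[0,0,0.965],-0.04],[[0,0.535,0],[0,0,0.965],-0.04]]' | head -3
python3 -m pendant '[[[0,0.535,0],[0,0,0.965],-0.04],[[0,0.535,0],[0,0,0.965],-0.04],[[0,0.535,0],[0,0,0.965],-0.04],[[0,0.535,0],[0,0,0.965],-0.04],[[0,0.535,0],[0,0,0.965],-0.04],[[0,0.535,0],[0,0,0.965],-0.04],[[0,0.535,0],[0,0,0.965],-0.04],[[0,0.535,0],[0,0,0.965],-0.04],[[0,0.535,0],[0,0,0.965],-0.04],[[0,0.535,0],[0,0,0.965],-0.04]]' | head -3
python3 -m pendant '[[[0,0,0],[0,0,0.965],-0.04],[[0,0,0],[0,0,0.965],-0.04],[[0,0,0],[0,0,0.965],-0.04],[[0,0,0],[0,0,0.965],-0.04],[[0,0,-0.3],[0,0,0.965],-0.04],[[0,0,-0.6],[0,0,0],-0.04],[[0,0,0],[0,0,0],-0.04],[[0,0,0],[0,0,0],-0.04],[[0,0,0],[0,0,0],-0.04],[[0,0,0],[0,0,0],-0.04]]' | head -3
python3 - <<'E'
from rv import *
im,p=cap('wrist','w12.png')
to(498.6,14.1,22,83.8)
for s in [(561,21),(436,7)]: pass
d=np.array([np.cos(np.radians(83.8)),np.sin(np.radians(83.8))])*63;n=np.array([-d[1],d[0]])/63*13
for a in (1,-1):
  for b in (1,-1):
    q=proj(p,[*(np.array([498.6,14.1])+a*d+b*n),14]); cv2.circle(im,tuple(int(round(v)) for v in q),3,(0,0,255),1)
cv2.imwrite('pics/w12m.png',im)
t,pt=cap('top','t12.png')
m=np.zeros(t.shape[:2],np.uint8); m[:,310:400]=255
for s in slats(t,pt,z=44,mx=m): print(s)
print(rack(50,0),rack(-50,0))
E
```

```text
time: 36.1
tool_pos: [499.9, -145.0, 109.6]
tcp_rot: [-3.141, 0.002, -0.266]
time: 36.93
tool_pos: [499.8, 15.4, 109.7]
tcp_rot: [-3.14, 0.001, 0.892]
time: 37.77
tool_pos: [500.8, 14.5, 84.1]
tcp_rot: [3.141, 0.0, 1.465]
t 37.8 pos [500.9  14.5  84.1] rot [179.93   0.    83.95] F [0.3 0.  0.7] w 44.2
units [-0.075 -0.013 -2.071] rz -0.021 j6 -0.02
(499.7, -305.1, 141.1, 25.2, -82.1, [351, 205])
(597.9, -289.9, 160.9, 26.7, -81.5, [345, 176])
(np.float64(599.5011828858279), np.float64(-292.35493840312085)) (np.float64(500.49881711417214), np.float64(-306.4450615968791))
```

View pics/w12m.png

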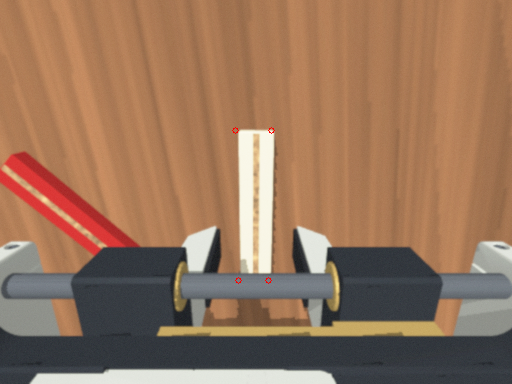

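mount5 sits between the open fingers, its end at (255,130) matching the prediction. Grasp it and carry it to the board.

```bash
python3 -m pendant '[[[-0.07,-0.01,0],[0,0,-0.02],-0.04],[[0,0,-0.6],[0,0,0],-0.04],[[0,0,-0.6],[0,0,0],-0.04],[[0,0,-0.6],[0,0,0],-0.04],[[0,0,-0.25],[0,0,0],-0.04],[[0,0,0],[0,0,0],-0.04],[[0,0,0],[0,0,0],-1],[[0,0,0],[0,0,0],-1],[[0,0,0],[0,0,0],-1],[[0,0,0],[0,0,0],-1]]' 
python3 -m pendant '[[[0,0,0],[0,0,0],-1],[[0,0,0.3],[0,0,0],-1],[[0,0,0.65],[0,0,0],-1],[[0,0,0.65],[0,0,0],-1],[[0,0,0.65],[0,0,0],-1],[[0.115,0.697,0],[0,0,-0.85],-1],[[0.115,0.697,0],[0,0,-0.85],-1],[[0.115,0.697,0],[0,0,-0.85],-1],[[0.115,0.697,0],[0,0,-0.85],-1],[[0.115,0.697,0],[0,0,-0.85],-1]]' | tail -2
python3 -m pendant '[[[0.115,0.697,0],[0,0,-0.85],-1],[[0.115,0.697,0],[0,0,-0.85],-1],[[0.115,0.697,0],[0,0,-0.85],-1],[[0.115,0.697,0],[0,0,-0.85],-1],[[0.115,0.697,0],[0,0,-0.85],-1],[[0.115,0.697,0],[0,0,-0.85],-1],[[0.115,0.697,0],[0,0,-0.85],-1],[[0.115,0.697,0],[0,0,-0.85],-1],[[0.115,0.697,0],[0,0,-0.85],-1],[[0,0,0],[0,0,0],-1]]' | tail -2
python3 -m pendant '[[[0,0,0],[0,0,0],-1],[[0,0,-0.4],[0,0,0],-1],[[0,0,0],[0,0,0],-1],[[0,0,0],[0,0,0],-1],[[0,0,0],[0,0,0],-1],[[0,0,0],[0,0,0],-1],[[0,0,0],[0,0,0],-1],[[0,0,0],[0,0,0],-1],[[0,0,0],[0,0,0],-1],[[0,0,0],[0,0,0],-1]]' 
python3 - <<'E'
from h import *
x,y=board(36,15); print(x,y)
to(x,y,34.5,2.1)
im,p=cap('wrist')
cv2.imwrite('pics/w13.png',cv2.resize(im[40:300,140:400],None,fx=1.5,fy=1.5))
E
```

```text
time: 38.7
tool_pos: [499.1, 14.2, 23.0]
tcp_rot: [3.139, 0.0, 1.463]
contact_force: [-0.4, 0.9, 4.0]
grip_width: 25.8
finger_force: 30.0
grip_width: 25.2
finger_force: 30.0
grip_width: 25.6
finger_force: 30.0
time: 41.2
tool_pos: [546.7, 307.0, 77.7]
tcp_rot: [3.142, -0.0, 0.035]
contact_force: [0.5, -0.3, -0.4]
grip_width: 25.3
finger_force: 30.0
546.9261665454334 306.80909942011584
t 41.2 pos [546.7 307.   77.7] rot [ 1.80e+02 -1.00e-02  2.01e+00] F [ 0.5 -0.3 -0.4] w 25.3
units [ 0.007 -0.005 -1.439] rz 0.013 j6 1.93
```

View pics/w13.png

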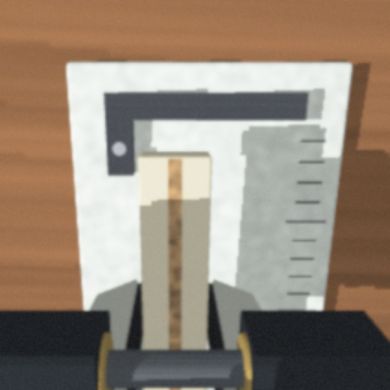

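Mount5 hangs over the board with a slightly larger gap to the stop than before (end at row 153, stop face at row 120). Lower and push to the long fence, then the stop.

```bash
python3 -m pendant '[[[0,0,-0.5],[0,0,0],-1],[[0,0,-0.5],[0,0,0],-1],[[0,0,-0.3],[0,0,0],-1],[[0,0,-0.1],[0,0,0],-1],[[0,0,0],[0,0,0],-1],[[0,0,0],[0,0,0],-1],[[0,0,0],[0,0,0],-0.04],[[0,0,0],[0,0,0],-0.04],[[0,0,0],[0,0,0],-0.04],[[0,0,0],[0,0,0],-0.04]]' | tail -5
python3 -m pendant '[[[0,0.06,0],[0,0,0],-0.04],[[0,0.06,0],[0,0,0],-0.04],[[0,0.06,0],[0,0,0],-0.04],[[0,0.06,0],[0,0,0],-0.04],[[0,0.06,0],[0,0,0],-0.04],[[0,0.06,0],[0,0,0],-0.04],[[0,0.05,0],[0,0,0],-0.04],[[0,0.05,0],[0,0,0],-0.04],[[0,0.05,0],[0,0,0],-0.04],[[0,0,0],[0,0,0],-0.04]]' | tail -5
python3 -m pendant '[[[0,0.03,0],[0,0,0],-0.04],[[0,0.02,0],[0,0,0],-0.04],[[0,0.02,0],[0,0,0],-0.04],[[0,0,0],[0,0,0],-0.04],[[0,0,0],[0,0,0],-0.04],[[0,0,0],[0,0,0],-0.04],[[0,0,0],[0,0,0],-0.04],[[0,0,0],[0,0,0],-0.04],[[0,0,0],[0,0,0],-0.04],[[0,0,0],[0,0,0],-0.04]]' | tail -5
python3 -m pendant '[[[0,-0.18,0],[0,0,0],-0.04],[[0,-0.18,0],[0,0,0],-0.04],[[0,0,0],[0,0,0],-0.04],[[0,0,0],[0,0,0],-1],[[0,0,0],[0,0,0],-1],[[0,0,0],[0,0,0],-1],[[0,0,0],[0,0,0],-1],[[0,0,0],[0,0,0],-1],[[0,0,0],[0,0,0],-1],[[0,0,0],[0,0,0],-1]]' | tail -5
python3 -m pendant '[[[0.04,0.0015,0],[0,0,0],-1],[[0.04,0.0015,0],[0,0,0],-1],[[0.04,0.0015,0],[0,0,0],-1],[[0.04,0.0015,0],[0,0,0],-1],[[0.04,0.0015,0],[0,0,0],-1],[[0.03,0.001,0],[0,0,0],-1],[[0,0,0],[0,0,0],-1],[[0,0,0],[0,0,0],-1],[[0,0,0],[0,0,0],-1],[[0,0,0],[0,0,0],-1]]' |tail -5

```

```text
tool_pos: [546.8, 307.0, 35.7]
tcp_rot: [3.142, -0.0, 0.035]
contact_force: [0.3, 1.1, 0.9]
grip_width: 43.4
finger_force: 0.0
tool_pos: [546.7, 322.4, 35.5]
tcp_rot: [3.141, 0.0, 0.035]
contact_force: [-0.2, -0.3, 0.4]
grip_width: 44.1
finger_force: 0.0
tool_pos: [546.7, 322.6, 35.4]
tcp_rot: [3.139, 0.001, 0.035]
contact_force: [1.5, -7.2, 0.9]
grip_width: 44.1
finger_force: 3.7
tool_pos: [546.7, 313.5, 35.6]
tcp_rot: [3.141, 0.0, 0.035]
contact_force: [-0.2, -3.4, 1.6]
grip_width: 25.9
finger_force: 30.0
tool_pos: [552.8, 313.7, 35.6]
tcp_rot: [3.141, 0.002, 0.035]
contact_force: [-5.0, -3.9, 3.9]
grip_width: 26.0
finger_force: 30.0
```

```bash
python3 -m pendant '[[[0.03,0.001,0],[0,0,0],-1],[[0.02,0,0],[0,0,0],-1],[[0,0,0],[0,0,0],-1],[[0,0,0],[0,0,0],-1],[[0,0,0],[0,0,0],-1],[[0,0,0],[0,0,0],-1],[[0,0,0],[0,0,0],-1],[[0,0,0],[0,0,0],-1],[[0,0,0],[0,0,0],-1],[[0,0,0],[0,0,0],-1]]' 
python3 -m pendant '[[[-0.03,0,0],[0,0,0],-1],[[0,0,0],[0,0,0],-0.04],[[0,0,0],[0,0,0],-0.04],[[0,0,0],[0,0,0],-0.04],[[0,0,0],[0,0,0],-0.04],[[0,0,0],[0,0,0],-0.04],[[0,0,0.4],[0,0,0],-0.04],[[0,0,0.5],[0,0,0],-0.04],[[0,0,0.5],[0,0,0],-0.04],[[0,0,0.5],[0,0,0],-0.04]]' | tail -2
python3 -m pendant '[[[0,0,0],[0,0,0],-0.04],[[0,0,0],[0,0,0],-0.04],[[0,0,0],[0,0,0],-0.04],[[0,0,0],[0,0,0],-0.04],[[0,0,0],[0,0,0],-0.04],[[0,0,0],[0,0,0],-0.04],[[0,0,0],[0,0,0],-0.04],[[0,0,0],[0,0,0],-0.04],[[0,0,0],[0,0,0],-0.04],[[0,0,0],[0,0,0],-0.04]]' | head -2
python3 - <<'E'
from h import *
im,p=cap('wrist'); t,pt=cap('top','t14.png')
a=cv2.resize(im[60:260,160:400],(480,400)); b=cv2.resize(t[145:245,310:385],(300,400))
cv2.imwrite('pics/w14.png',np.hstack([a,b]))
x,y=board(42,22); to(x,y,35.5,2.1)
print(rack(0,50),rack(0,-50))
E
```

```text
time: 46.25
tool_pos: [554.4, 313.7, 35.6]
tcp_rot: [3.141, 0.002, 0.035]
contact_force: [-3.4, -3.4, 4.3]
grip_width: 25.7
finger_force: 30.0
grip_width: 44.0
finger_force: 0.0
time: 47.92
tool_pos: [554.2, 313.9, 92.5]
t 48.0 pos [554.2 313.9  92.5] rot [179.99  -0.     2.01] F [ 0.3 -0.7  0.7] w 44.3
units [-0.051  0.005 -1.901] rz 0.013 j6 1.93
(np.float64(542.9549384031209), np.float64(-249.89881711417212)) (np.float64(557.0450615968791), np.float64(-348.90118288582784))
```

View pics/w14.png

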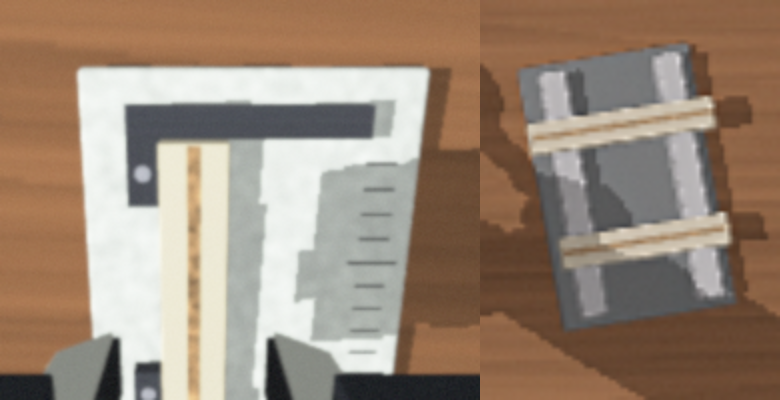

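Left: mount5 flush on both fences. Right: mounts 3 and 4 square across the bearers. Regrip at centre and carry to layer 2, above the +y bearer.

```bash
python3 -m pendant '[[[-0.06,0,-0.1],[0,0,0.01],-0.04],[[0,0,-0.6],[0,0,0],-0.04],[[0,0,-0.6],[0,0,0],-0.04],[[0,0,-0.4],[0,0,0],-0.04],[[0,0,-0.2],[0,0,0],-0.04],[[0,0,0],[0,0,0],-1],[[0,0,0],[0,0,0],-1],[[0,0,0],[0,0,0],-1],[[0,0,0],[0,0,0],-1],[[0,0,0],[0,0,0],-1]]' 
python3 -m pendant '[[[0,0,0.3],[0,0,0],-1],[[0,0,0.65],[0,0,0],-1],[[0,0,0.65],[0,0,0],-1],[[0,0,0.65],[0,0,0],-1],[[0,0,0.35],[0,0,0],-1],[[-0.014,-0.854,0],[0,0,0.04],-1],[[-0.014,-0.854,0],[0,0,0.04],-1],[[-0.014,-0.854,0],[0,0,0.04],-1],[[-0.014,-0.854,0],[0,0,0.04],-1],[[-0.014,-0.854,0],[0,0,0.04],-1]]' | tail -2
python3 -m pendant '[[[-0.014,-0.854,0],[0,0,0.04],-1],[[-0.014,-0.854,0],[0,0,0.04],-1],[[-0.014,-0.854,0],[0,0,0.04],-1],[[-0.014,-0.854,0],[0,0,0.04],-1],[[-0.014,-0.854,0],[0,0,0.04],-1],[[-0.014,-0.854,0],[0,0,0.04],-1],[[-0.014,-0.854,0],[0,0,0.04],-1],[[-0.014,-0.854,0],[0,0,0.04],-1],[[-0.014,-0.854,0],[0,0,0.04],-1],[[-0.014,-0.854,0],[0,0,0.04],-1]]' | tail -2
python3 -m pendant '[[[-0.014,-0.854,0],[0,0,0.04],-1],[[-0.014,-0.854,0],[0,0,0.04],-1],[[-0.014,-0.854,0],[0,0,0.04],-1],[[-0.014,-0.854,0],[0,0,0.04],-1],[[-0.014,-0.854,0],[0,0,0.04],-1],[[-0.014,-0.854,0],[0,0,0.04],-1],[[-0.014,-0.854,0],[0,0,0.04],-1],[[0,0,0],[0,0,0],-1],[[0,0,0],[0,0,0],-1],[[0,0,0],[0,0,0],-1]]' | tail -2
python3 -m pendant '[[[0,0,0],[0,0,0],-1],[[0,0,0],[0,0,0],-1],[[0,0,0],[0,0,0],-1],[[0,0,0],[0,0,0],-1],[[0,0,0],[0,0,0],-1],[[0,0,0],[0,0,0],-1],[[0,0,0],[0,0,0],-1],[[0,0,0],[0,0,0],-1],[[0,0,0],[0,0,0],-1],[[0,0,0],[0,0,0],-1]]' | tail -2
python3 - <<'E'
from rv import *
x,y=rack(0,50); to(x,y,68,8.1)
im,p=cap('wrist','w15.png')
c=np.array([x,y]);o=bot.get_obs()['tool_pos'][:2]
# held mount's far end: row of pale top at its axis, vs expected end (63 mm ahead of grip, top z = tcp-23.5+14)
hsv=cv2.cvtColor(im,cv2.COLOR_BGR2HSV)
z=bot.get_obs()['tool_pos'][2]-9.5; e=proj(p,[*(o+63*np.array([np.cos(.1414),np.sin(.1414)])),z]); print('expected end px',e)
col=int(e[0])+9; print([(v,hsv[v,col].tolist()) for v in range(int(e[1])-14,int(e[1])+16,3)])
E
```

```text
time: 48.85
tool_pos: [553.0, 313.7, 36.5]
tcp_rot: [3.141, -0.002, 0.036]
contact_force: [0.2, -2.3, 1.8]
grip_width: 25.5
finger_force: 30.0
grip_width: 25.6
finger_force: 30.0
grip_width: 25.4
finger_force: 30.0
grip_width: 25.8
finger_force: 30.0
grip_width: 25.5
finger_force: 30.0
t 52.2 pos [ 543.1 -249.8  113.5] rot [180.     0.     8.12] F [-0.5  0.9 -0.7] w 25.5
units [-0.006 -0.003 -1.518] rz -0.003 j6 0.87
expected end px [256.64758114 142.22738229]
[(128, [66, 7, 193]), (131, [24, 21, 240]), (134, [25, 20, 248]), (137, [24, 28, 236]), (140, [25, 37, 192]), (143, [27, 20, 246]), (146, [26, 21, 247]), (149, [25, 20, 247]), (152, [25, 20, 247]), (155, [27, 19, 247])]
```

The held end is at row ~140 against 142 expected, so it's centred. Laying it down.

```bash
python3 -m pendant '[[[0,0,-0.4],[0,0,0],-1],[[0,0,-0.5],[0,0,0],-1],[[0,0,-0.4],[0,0,0],-1],[[0,0,-0.13],[0,0,0],-1],[[0,0,-0.05],[0,0,0],-1],[[0,0,0],[0,0,0],-1],[[0,0,0],[0,0,0],-1],[[0,0,0],[0,0,0],-1],[[0,0,0],[0,0,0],-1],[[0,0,0],[0,0,0],-1]]'
python3 -m pendant '[[[0,0,-0.02],[0,0,0],-1],[[0,0,0],[0,0,0],-0.04],[[0,0,0],[0,0,0],-0.04],[[0,0,0],[0,0,0],-0.04],[[0,0,0],[0,0,0],-0.04],[[0,0,0.2],[0,0,0],-0.04],[[0,0,0.5],[0,0,0],-0.04],[[0,0,0.7],[0,0,0],-0.04],[[0,0,0.7],[0,0,0],-0.04],[[0,0,0.5],[0,0,0],-0.04]]' 
python3 -m pendant '[[[0,0.8,0.3],[0,0,0],-0.04],[[0,0.8,0.3],[0,0,0],-0.04],[[0,0.8,0.3],[0,0,0],-0.04],[[0,0.8,0],[0,0,0],-0.04],[[0,0.8,0],[0,0,0],-0.04],[[0,0.8,0],[0,0,0],-0.04],[[0,0.8,0],[0,0,0],-0.04],[[0,0.8,0],[0,0,0],-0.04],[[0,0.8,0],[0,0,0],-0.04],[[0,0.8,0],[0,0,0],-0.04]]' |head -2
python3 -m pendant '[[[0,0.8,0],[0,0,0],-0.04],[[0,0.8,0],[0,0,0],-0.04],[[0,0.8,0],[0,0,0],-0.04],[[0,0.8,0],[0,0,0],-0.04],[[0,0.5,0],[0,0,0],-0.04],[[0,0,0],[0,0,0],-0.04],[[0,0,0],[0,0,0],-0.04],[[0,0,0],[0,0,0],-0.04],[[0,0,0],[0,0,0],-0.04],[[0,0,0],[0,0,0],-0.04]]' |head -2
python3 - <<'E'
from rv import *
t,pt=cap('top','t16.png'); s,ps=cap('side')
for q in slats(t,pt): print(q)
for a in (-63,63):
  for b in (37,63):
    q=proj(pt,[*rack(a,b),58]); print('m5 corner',q.round(1),(q-[310,145])*np.array([5,5]))
cv2.imwrite('pics/f16.png',np.hstack([cv2.resize(t[145:245,310:385],(375,500)),cv2.resize(s[210:292,285:375],None,fx=4.6,fy=500/82)]))
E
```

```text
time: 53.07
tool_pos: [543.3, -249.9, 69.6]
tcp_rot: [3.141, -0.001, 0.142]
contact_force: [0.8, -0.0, -0.2]
grip_width: 25.4
finger_force: 30.0
time: 53.9
tool_pos: [543.6, -250.1, 148.8]
tcp_rot: [3.14, -0.002, 0.142]
contact_force: [0.8, -0.0, 0.1]
grip_width: 44.1
finger_force: 0.0
time: 54.73
tool_pos: [543.0, -8.6, 174.1]
time: 55.57
tool_pos: [543.2, 100.2, 173.6]
(551.7, -302.8, 157.5, 129.1, -83.4, [346, 190])
m5 corner [341.5 210. ] [157.74630308 324.98559928]
m5 corner [333.8 211.2] [119.13584973 331.20907728]
m5 corner [334.8 172.7] [124.21165934 138.68588074]
m5 corner [327.2 174. ] [ 85.89726541 144.78164077]
```

View pics/f16.png

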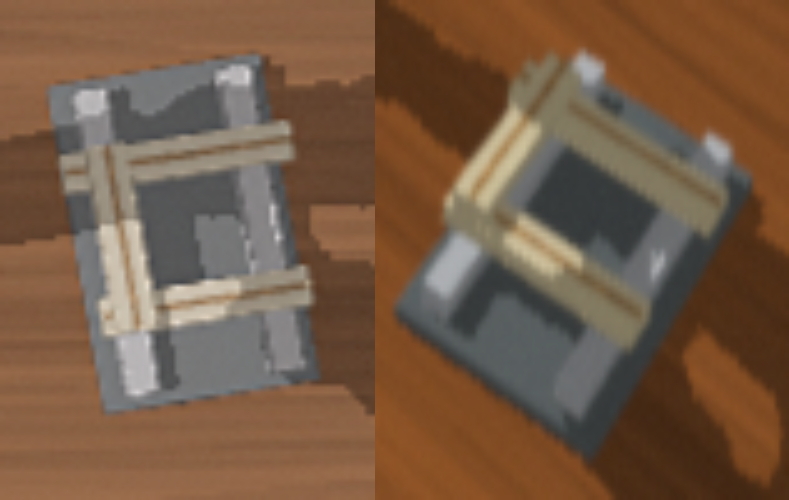

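The stack is as asked: mounts 3 and 4 across both bearers, and mount5 lengthwise straight above the +y bearer with its corners where predicted. The arm is well clear, so I'm handing in.

```bash
python3 -c "
from plant import bot
print(bot.close_job())"
```

```text
the job is handed in; nothing more can be done
None
```

The job is handed in at about 56 s. Only mount3, mount4 and mount5 were on the bench; each was pushed flush to both fences, longest first, and left lying for at least a second, with mounts 3 and 4 now the first layer and mount5 above the +y bearer, each within about 2.5 mm of its mark.

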